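# Mesh the kneading paddle with the food processor's drive and hold it down

### The job

Take the kneading paddle (the attachment with two flat blades) out of the storage stand and fit it upright into the cross-shaped drive socket on top of the food processor base, turning it until its splines mesh and it slides fully home, collar flush on the hub, against the spring at the bottom. Finish while still holding the paddle and keeping it pressed down, because the spring lifts it if you let go; leave the other attachment and everything else on the worktop where they are.

Things in the scene. Friction and masses are not known exactly. Their poses are not given: they have to be found in the camera images.
- paddle: Kneading paddle, white plastic, 122 mm tall, 140 g, loose, upright in one hole of the stand. Origin: centre of the stem's foot, z up the stem. Splined stem from 0 to 34 mm: a plus-shaped cross, bars along its x and y, each 30 mm long and 8 mm thick (lowest 5 mm: smaller lead-in cross, 26.4 by 5.4 mm); it looks the same every quarter turn. Collar, blades and grip bar above: see the points.
- paddle_grip (a point): Middle of the paddle's grip bar, on its axis, 106 mm above the foot; axes as the paddle's. The bar is 36 mm long in x, 20 mm wide in y, from 90 to 122 mm: grasp from above, fingers closing along y. Two flat blades point along +x and -x below it, reaching 41 mm from the axis, 6 mm thick, from 44 to 76 mm; between, a shaft of diameter 18 mm.
- paddle_collar (a point): Centre of the underside of the paddle's round collar (diameter 48, 6 mm thick), 34 mm above the foot; it lies on the hub's rim, at point drive_mouth, when the paddle is fully home.
- processor: Food processor motor base, white, 180 by 180 mm, fixed to the worktop, its top 70 mm high. Origin: centre of its underside. The drive hub stands in the middle of the top.
- drive_mouth (a point): Centre of the drive hub's top rim, 115 mm above the worktop; z up, x and y along the slots of its plus-shaped socket (turns with the hub). Hub 60 mm across, 45 mm tall; slots 33 mm long, 11 mm wide (1.5 mm clearance each side of the splines), 45 mm deep, a sprung pin inside. Splines that do not line up rest on the rim.
- drive (a joint): Angle of the hub about the vertical relative to the base, rad, counter-clockwise from above. It is stiff (about 0.3 N m of friction): it stays put while a stem slides over it, and turns when a meshed stem is turned hard.
- spring_pin (a joint): Travel of the sprung pin in the bottom of the socket, m: 0 up (its top 26 mm below the rim), grows as it is pressed, limit 0.010. Needs 4 N to start, 10 N at 0.008, which it has when the collar lies flush on the rim.
- stand: Storage stand, grey block 90 mm (x) by 220 mm (y), 45 mm tall, fixed. Origin: centre of its underside. Two through holes of diameter 37 mm on its y axis, 60 mm either side of the middle; an attachment hangs in each by its collar, foot 11 mm above the worktop.
- whip_disc: The other attachment, to be left: a flat round disc of diameter 72 mm and a round knob of diameter 26 mm on top, 120 mm tall, in the other hole of the stand. Origin: centre of its foot.
- spice_jar: Spice jar, glass with a steel cap, diameter 42, 75 mm tall, loose, standing between the base and the stand. Origin: centre of its underside.
- mug: White mug, 90 mm tall, beyond the task area. Origin: centre of its underside.
- mix_bowl: Steel bowl, diameter 120, 60 mm tall, beyond the task area. Origin: centre of its underside.
- tin: Plain tin, diameter 72, 100 mm tall, beyond the task area. Origin: centre of its underside.
- wood_spoon: Wooden spoon lying on the worktop, beyond the task area.
- butter_dish: White butter dish, 90 by 150 by 50 mm, off to the robot's right. Origin: centre of its underside.
There are look-alikes about, which are no part of the job. What is shaped like the stand but orange is not meant.

How it is judged:
By the outcome, as a careful person would: the job done as asked, in the order asked, and still so for the second after the job is handed in, while the arm keeps its last pose, push and grip.
It also fails if it takes over 45 s, if anything falls off the work surface, if the arm or the gripper's body presses on something with over 40 N, if the wrist force passes 120 N, or if a joint passes its speed limit or range.

### The arm

A 7-joint arm with a two-finger parallel gripper is mounted at the origin on the work surface. World frame = base frame: x ahead of the robot, y to its left, z up, the work surface at z = 0. Lengths are in m, angles in rad, forces in N, time in s.
With the tool pointing down it reaches from about 0.4 to 0.85 m from the base axis. Payload 10.4 kg.
Tool frame: the origin (TCP) lies at the very end of the fingers, on their centre line; the grasp point (between the pads) lies 19 mm behind it; z points along the fingers, y is the line along which they close (so a half turn about z gives the same grasp; the last joint's range is limited). The gripper opens to 87 mm and grips with 3 to 60 N. Pads are 19 mm wide; open, the fingers measure 117 mm over their backs; the gripper's body (75 mm by 190 mm) begins 51 mm behind the grasp point.
Start: joints at [-1.146, 0.332, -0.065, 1.46, 0.022, 1.35, -0.088], TCP at [0.271, 0.563, 0.223] pointing down, gripper open.
Joint ranges: [-2.6, 2.6], [-0.5, 2.12], [-1.47, 1.34], [0.16, 2.42], [-1.27, 4.41], [0.06, 2.06], [-2.6, 2.6]. Speed limits (rad/s): [2.22, 2.22, 2.79, 2.79, 3.14, 3.14, 3.14].

### API

Orientations are given as a unit quaternion [x, y, z, w].
In Python, from bench import r gives the robot as it stands.
- The arm moves only by the tool jog_arm, called after "Call:" by a JSON object that holds its "fn" and its "kwargs", one argument or row to a line. Schema: {"type":"object","properties":{"increments":{"type":"array","items":{"type":"array","items":{"type":"array","items":{"type":"number"},"minItems":5,"maxItems":5},"minItems":1,"maxItems":12},"minItems":1,"maxItems":1},"clamp_n":{"type":"number"},"only":{"type":"string"},"quiet":{"type":"boolean"},"lines":{"type":"string"}},"required":["increments"],"additionalProperties":false}. increments is a list that holds a single list of rows (three levels of brackets), with 1 to 12 rows, each of 5 numbers: dx, dy, dz in units of 100 mm, then a turn about the tool's z in units of 0.2 rad, then the finger opening in m; each row is the pose to reach, as a shift and turn from the pose commanded when the call began, along the tool's axes at that moment; what a row does not reach only later rows make up. A row lasts 1/10 s, in which the tool goes at most 0.05 m and 0.15 rad, less where a joint would pass 70% of its speed; a pose out of reach is approached as far as the arm can. The fingers move at their own pace and stop on an object; clamp_n is the grip in N (left out, the last holds). Time passes only in rows, so rows that do not move let the fingers close. The tool returns the time, the measured TCP pose, the force, the opening and the grip force at its end. only (a regular expression) keeps the lines of the reply that match it, lines (a string "A,B") keeps lines A to B, and quiet returns only ok. Input that does not fit is refused with a message, and nothing moves.
- r.read_state(): the state, without advancing time (a new reading comes with each control period).
- r.camera(name): name is "side" or "top" or "wrist"; returns a dict with "img" (480x640x3 uint8, red, green, blue), "fx", "fy", "cx", "cy" (pixels), "pose" (4x4, takes a point from camera to world coordinates). Camera axes: x right, y down, z forward; pixel columns grow to the right and rows downward; lengths in m; the calibration is good to about 2 mm. The wrist camera is an equidistant fisheye: a pixel r from the principal point sees the ray r / f radians off the axis. A picture is of the moment at which its call begins. There is no depth.
- r.close_job(): hands the job in; it is judged then, once.
Trained networks look in the newest picture that a camera, given by its name, has taken for a name from the list of things; names that differ only in an ending like _2 or _b are one class to them, and where a whole thing is asked for, a point or a joint stands for the part that bears it (a point fixed in the world has none). Each returns a list of dicts, best first, with "p" (0 to 1); they miss things now and then, are a little off and sometimes report something else, mostly with a low value. They report only what shows in the picture. A call takes as long as a camera call. They do not tell look-alikes from the thing itself.
- r.recognise(camera, label): "position" ([column, row] as shares, 0 to 1, of the picture: columns of its width, rows of its height, amid what is visible of it).
- r.regions_of(camera, label): "pixels" (480x640 bool, what is visible of it) and "position" ([column, row] as shares, 0 to 1, of the picture: columns of its width, rows of its height, amid what is visible of it).
The state is a dict: "time": time; "joint_positions": joint angles; "joint_vel": joint speeds; "joint_torque": joint torques, N m; "ee_pos": TCP position; "eef_rot": TCP orientation; "ft_force": force on the tool from outside, world axes, zero at the start; "torque": the same for the moment, N m; "width": finger opening in m; "grip_force": force on a finger pad.
Only numpy, scipy, OpenCV 4.12 (cv2) and the standard library are available. Lean on these libraries where they do the work, as an engineer would, in place of code of your own. Each camera call takes 0.05 s, during which the arm holds its last target. There are 200 camera calls.

## Working session

There is one attempt and no reset: what is moved stays moved. The work goes in short steps, Python scripts to look and compute and a tool call to move; the robot and the scene stay as the last step left them, time stands still between calls to the robot, and variables do not carry over. Pictures are saved under pics/ and viewed, at most 10 in all, crops included, and the job is handed in when it is done.

```bash
mkdir -p pics; cat > h.py <<'E'
from bench import r
import numpy as np, cv2
def save(c,n): cv2.imwrite('pics/'+n,c['img'][:,:,::-1])
def ray(c,u,v):
    P=np.array(c['pose']); d=np.array([(u-c['cx'])/c['fx'],(v-c['cy'])/c['fy'],1.])
    return P[:3,3],P[:3,:3]@d
def at(c,u,v,z):
    o,d=ray(c,u,v); return o+d*(z-o[2])/d[2]
def proj(c,p):
    P=np.array(c['pose']); q=P[:3,:3].T@(np.array(p)-P[:3,3]); return q[0]/q[2]*c['fx']+c['cx'],q[1]/q[2]*c['fy']+c['cy']
E
python3 - <<'E'
from h import *
np.set_printoptions(precision=3,suppress=True)
for n in ['top','side']:
    c=r.camera(n); save(c,n+'1.png'); print(n,c['fx'],c['cx'],c['cy'],np.array(c['pose']))
    for l in ['paddle','paddle_grip','paddle_collar','processor','drive_mouth','stand','whip_disc','spice_jar']:
        print(l,[(round(d['p'],2),round(d['position'][0]*640),round(d['position'][1]*480)) for d in r.recognise(n,l)])
s=r.read_state();print(s['time'],s['ee_pos'],s['eef_rot'])
E
```

```text
top 502.1739468550234 319.8413040448339 242.7817592889493 [[-0.014 -0.987  0.158  0.388]
 [-1.     0.012 -0.013 -0.091]
 [ 0.011 -0.158 -0.987  1.355]
 [ 0.     0.     0.     1.   ]]
paddle [(0.67, 320, 286)]
paddle_grip [(0.79, 318, 285)]
paddle_collar [(0.86, 318, 283)]
processor [(0.91, 196, 291)]
drive_mouth [(0.58, 189, 288)]
stand [(0.95, 441, 319), (0.65, 336, 285)]
whip_disc [(0.87, 365, 283)]
spice_jar [(0.71, 273, 277), (0.58, 193, 285)]
side 553.7623990584475 313.3081586333992 240.09707808724562 [[ 0.805 -0.343  0.484 -0.062]
 [-0.592 -0.489  0.64  -0.953]
 [ 0.017 -0.802 -0.597  0.875]
 [ 0.     0.     0.     1.   ]]
paddle [(0.94, 280, 256)]
paddle_grip [(0.94, 281, 258)]
paddle_collar [(0.93, 279, 255)]
processor [(0.94, 212, 210)]
drive_mouth [(0.91, 210, 195)]
stand [(0.84, 299, 293), (0.64, 341, 380)]
whip_disc [(0.64, 314, 286)]
spice_jar [(0.58, 263, 239)]
0.9 [0.271 0.563 0.223] [ 0.222  0.975  0.    -0.   ]
```

View pics/top1.png

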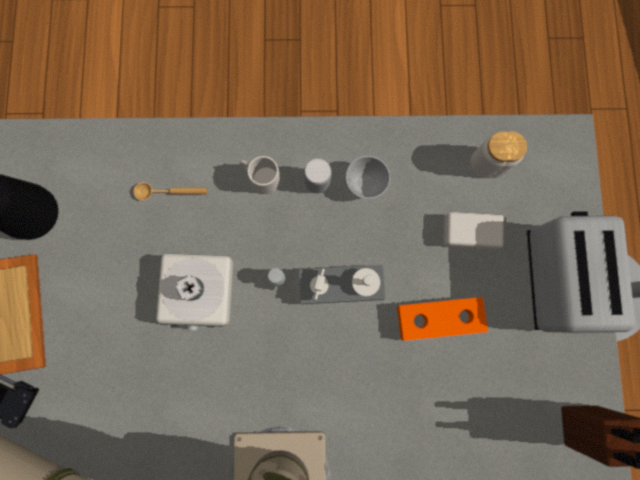

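View pics/side1.png

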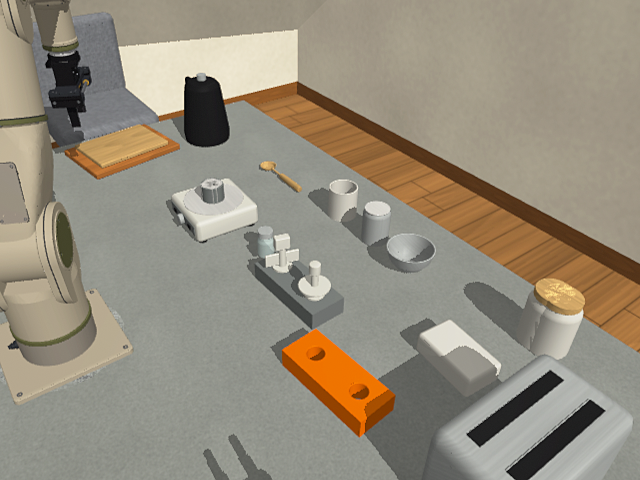

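The top view shows a grey stand with the two-bladed paddle at (319,285) and the round whip disc at (366,282). The orange look-alike stand is at (442,318) and empty. The processor's cross socket is at (189,288). In the side view, the paddle is at (281,258), the disc at (314,283) and the hub at (211,190).
Candidates: paddle (319,285), whip disc (366,282), orange stand (442,318). I choose the bladed one in the grey stand and check it in one crop.

```bash
python3 - <<'E'
from h import *
np.set_printoptions(precision=4,suppress=True)
c=r.camera('top'); s=r.camera('side')
a=cv2.resize(c['img'][255:315,290:350],(400,400),interpolation=cv2.INTER_CUBIC)
b=cv2.resize(c['img'][258:318,160:220],(400,400),interpolation=cv2.INTER_CUBIC)
cv2.imwrite('pics/crop1.png',np.hstack([a,b])[:,:,::-1])
for n,cc,L in [('top',c,['paddle','stand','whip_disc','processor','drive_mouth']),('side',s,['paddle'])]:
  for l in L:
    for d in r.regions_of(n,l)[:1]:
        m=d['pixels']; v,u=np.nonzero(m); print(n,l,d['p'],m.sum(),u.min(),u.max(),v.min(),v.max(),cv2.minAreaRect(np.c_[u,v].astype(np.float32)))
print(at(c,319,285,.133),at(c,366,282,.131),at(c,189.5,288,.115))
print(at(s,282,241,.133), at(s,210,183,.115))
E
```

```text
top paddle 0.74 301 310 327 270 299 ((318.0739440917969, 284.6775207519531), (24.07692527770996, 18.538463592529297), 67.38013458251953)
top stand 0.96 2899 396 487 297 339 ((441.64410400390625, 318.2264709472656), (35.294410705566406, 88.49327087402344), 84.0938491821289)
top whip_disc 0.72 616 352 379 268 295 ((365.5, 281.5), (27.0, 27.0), 90.0)
top processor 0.83 5163 157 232 253 329 ((194.49705505371094, 291.5768127441406), (74.21435546875, 75.29048919677734), 2.2025983333587646)
top drive_mouth 0.74 483 134 206 182 198 ((170.0, 190.0), (16.0, 72.0), 90.0)
side paddle 0.85 839 265 298 234 272 ((283.0201416015625, 253.59115600585938), (31.118600845336914, 38.67819595336914), 21.250505447387695)
[ 0.4795 -0.1042  0.133 ] [ 0.4854 -0.2191  0.131 ] [0.4778 0.214  0.115 ]
[ 0.4803 -0.1191  0.133 ] [0.4802 0.2248 0.115 ]
```

View pics/crop1.png

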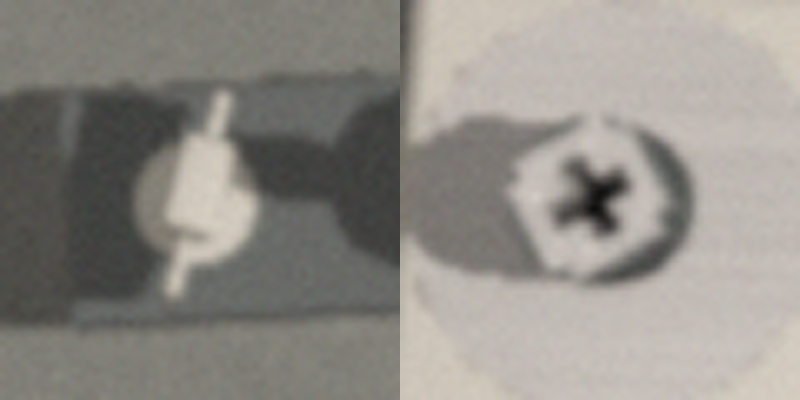

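The crop confirms the paddle: grip bar at (320.3,282.3), blades at a yaw of about -13°. The socket centre is at (189,287.5), yaw about 29° (mod 90). Next I move above the paddle.

Careful with the scale: shifts go in units of 100 mm and turns go in units of 0.2 rad. That gives: -0.027 m is -0.27, -0.256 m is -2.56, -0.2 rad is -1.

Call:
{"fn": "jog_arm", "kwargs": {
  "increments": [
    [[-2.4, -2.56, -0.27, -1, 0.087], [-2.4, -2.56, -0.27, -1, 0.087], [-2.4, -2.56, -0.27, -1, 0.087], [-2.4, -2.56, -0.27, -1, 0.087], [-2.4, -2.56, -0.27, -1, 0.087], [-2.4, -2.56, -0.27, -1, 0.087], [-2.4, -2.56, -0.27, -1, 0.087], [-2.4, -2.56, -0.27, -1, 0.087], [-2.4, -2.56, -0.27, -1, 0.087], [-2.4, -2.56, -0.27, -1, 0.087]]
  ],
  "clamp_n": 20
}}

```text
time: 2.3
ee_pos: [0.3757, 0.2297, 0.2496]
eef_rot: [0.123, 0.992, 0.0, -0.0]
ft_force: [-0.3, 0.2, -0.6]
width: 0.0872
grip_force: 0.0
```

```bash
cat >> h.py <<'E'
def wray(c,u,v):
    P=np.array(c['pose']); x,y=(u-c['cx'])/c['fx'],(v-c['cy'])/c['fy']; t=np.hypot(x,y); k=np.sin(t)/max(t,1e-9)
    return P[:3,3],P[:3,:3]@np.array([x*k,y*k,np.cos(t)])
def wat(c,u,v,z):
    o,d=wray(c,u,v); return o+d*(z-o[2])/d[2]
def rectify(c,x0,y0,z,h=.08,n=400):
    "orthographic view of plane z: image right = -y, up = +x, side 2h"
    P=np.array(c['pose']); g=(np.arange(n)+.5)/n*2*h-h
    Y,X=np.meshgrid(y0-g,x0-g); p=np.stack([X,Y,X*0+z],-1).reshape(-1,3); q=(p-P[:3,3])@P[:3,:3]
    t=np.arctan2(np.hypot(q[:,0],q[:,1]),q[:,2]); a=np.arctan2(q[:,1],q[:,0])
    u=(c['cx']+c['fx']*t*np.cos(a)).reshape(n,n).astype('f4'); v=(c['cy']+c['fy']*t*np.sin(a)).reshape(n,n).astype('f4')
    return cv2.remap(c['img'],u,v,cv2.INTER_LINEAR)
def to_tool(d,yaw=0):
    "world shift d -> tool axes"
    from scipy.spatial.transform import Rotation as R
    return R.from_quat(r.read_state()['eef_rot']).inv().apply(d)
def yyaw():
    from scipy.spatial.transform import Rotation as R
    y=R.from_quat(r.read_state()['eef_rot']).as_matrix()[:,1]; return np.arctan2(y[1],y[0])
E
python3 - <<'E'
from h import *
s=r.read_state();print(s['ee_pos'],yyaw(),to_tool(np.array([.484,-.109,.25])-s['ee_pos']))
E
```

```text
[0.37568765 0.2296821  0.24956751] 1.3242834984562184 [-0.1876844  -0.30201252 -0.000571  ]
```

```bash
python3 - <<'E'
from h import *
c=r.camera('wrist'); save(c,'w_sock.png')
np.save('wsock.npy',c,allow_pickle=True)
print(c['fx'],c['cx'],c['cy'],np.array(c['pose']).round(3).tolist())
for l in ['drive_mouth','processor']: print(l,[(d['p'],d['position'][0]*640,d['position'][1]*480) for d in r.recognise('wrist',l)])
a=rectify(c,.478,.217,.115)
cv2.imwrite('pics/rs.png',np.hstack([a,cv2.resize(c['img'],(400,400))])[:,:,::-1])
E
```

```text
371.64829954431775 311.1155739245093 242.4426760025959 [[0.243, 0.924, 0.294, 0.293], [0.97, -0.232, -0.074, 0.25], [-0.0, 0.304, -0.953, 0.413], [0.0, 0.0, 0.0, 1.0]]
drive_mouth [(0.97, 326.08, 316.704)]
processor [(0.59, 318.72, 279.6)]
```

Call:
{"fn": "jog_arm", "kwargs": {
  "increments": [
    [[-1.88, -3.02, 0, 0, 0.087], [-1.88, -3.02, 0, 0, 0.087], [-1.88, -3.02, 0, 0, 0.087], [-1.88, -3.02, 0, 0, 0.087], [-1.88, -3.02, 0, 0, 0.087], [-1.88, -3.02, 0, 0, 0.087], [-1.88, -3.02, 0, 0, 0.087], [-1.88, -3.02, 0, 0, 0.087], [-1.88, -3.02, 0, 0, 0.087], [-1.88, -3.02, 0, 0, 0.087]]
  ]
}}

```text
time: 3.45
ee_pos: [0.4844, -0.1084, 0.2492]
eef_rot: [0.122, 0.992, 0.0, -0.0]
ft_force: [0.5, 0.2, 0.7]
width: 0.0869
grip_force: 0.0
```

```bash
python3 - <<'E'
from h import *
c=r.camera('wrist'); save(c,'w_pad.png')
s=r.read_state();print(s['ee_pos'],yyaw())
for l in ['paddle','paddle_grip']: print(l,[(d['p'],d['position'][0]*640,d['position'][1]*480,wat(c,d['position'][0]*640,d['position'][1]*480,.125)) for d in r.recognise('wrist',l)])
a=rectify(c,.484,-.109,.133); b=rectify(c,.484,-.109,.087)
cv2.imwrite('pics/rp.png',np.hstack([a,b])[:,:,::-1])
E
```

```text
[ 0.48432202 -0.10811407  0.24927771] 1.3259741816526485
paddle [(0.5, 625.7280000000001, 304.704, array([0.65578785, 0.23126242, 0.125     ])), (0.25, 424.896, 210.192, array([ 0.48647169, -0.01411347,  0.125     ]))]
paddle_grip [(0.73, 319.616, 219.696, array([ 0.47396941, -0.09971073,  0.125     ])), (0.31, 363.072, 392.01599999999996, array([ 0.65562219, -0.0985281 ,  0.125     ]))]
```

View pics/rs.png

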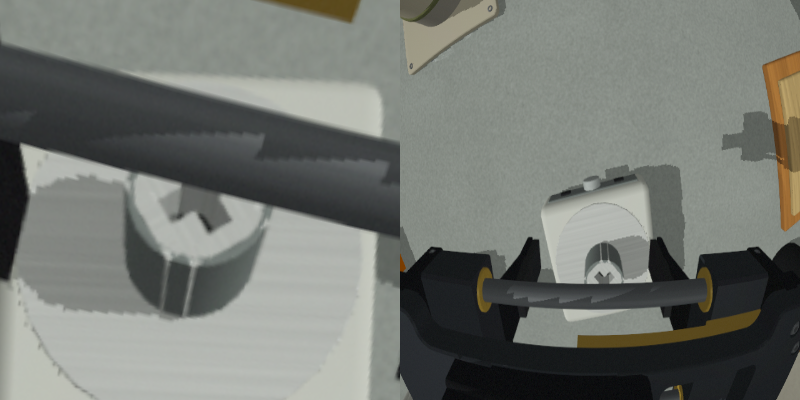

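View pics/rp.png

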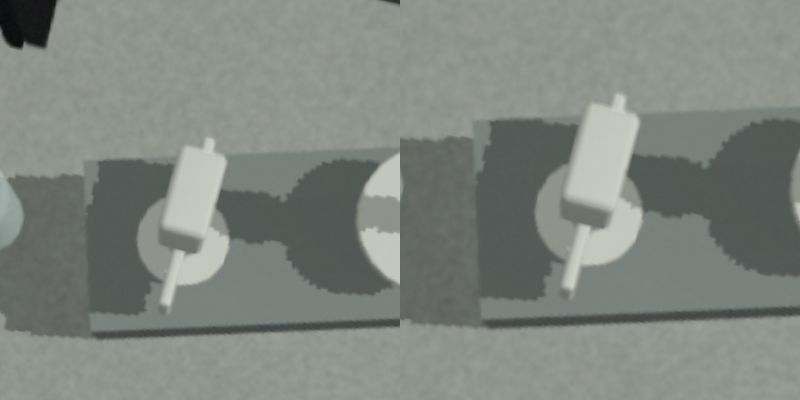

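The rectified wrist view (0.4 mm/px) puts the bar centre at (194,194), which is world (0.486,-0.107) and yaw about -14.5°. This agrees with the top camera. The other view shows the socket partly behind a gripper bar. I descend and grasp.

Call:
{"fn": "jog_arm", "kwargs": {
  "increments": [
    [[-0.015, 0.02, 0.4, 0.04, 0.087], [-0.015, 0.02, 0.8, 0.04, 0.087], [-0.015, 0.02, 1.1, 0.04, 0.087], [-0.015, 0.02, 1.3, 0.04, 0.087], [-0.015, 0.02, 1.51, 0.04, 0.087], [-0.015, 0.02, 1.51, 0.04, 0.087], [-0.015, 0.02, 1.51, 0.04, 0.01], [-0.015, 0.02, 1.51, 0.04, 0.01], [-0.015, 0.02, 1.51, 0.04, 0.01], [-0.015, 0.02, 1.51, 0.04, 0.01], [-0.015, 0.02, 1.51, 0.04, 0.01], [-0.015, 0.02, 1.51, 0.04, 0.01]]
  ],
  "clamp_n": 45
}}

```text
time: 4.8
ee_pos: [0.4863, -0.1086, 0.0987]
eef_rot: [0.128, 0.992, 0.0, 0.0]
ft_force: [-0.3, 0.5, 0.3]
width: 0.0469
grip_force: 0.0
```

Call:
{"fn": "jog_arm", "kwargs": {
  "increments": [
    [[0, 0, 0, 0, 0.01], [0, 0, 0, 0, 0.01]]
  ],
  "clamp_n": 45
}}

```text
time: 5.0
ee_pos: [0.4862, -0.1086, 0.0985]
eef_rot: [0.128, 0.992, 0.0, -0.0]
ft_force: [-0.0, -0.2, 0.6]
width: 0.0309
grip_force: 0.0
```

Call:
{"fn": "jog_arm", "kwargs": {
  "increments": [
    [[0, 0, 0, 0, 0.01], [0, 0, 0, 0, 0.01], [0, 0, 0, 0, 0.01], [0, 0, 0, 0, 0.01]]
  ],
  "clamp_n": 45
}}

```text
time: 5.4
ee_pos: [0.4861, -0.1086, 0.0983]
eef_rot: [0.128, 0.992, -0.0, -0.0]
ft_force: [-0.8, -0.7, -1.5]
width: 0.0193
grip_force: 44.8
```

Call:
{"fn": "jog_arm", "kwargs": {
  "increments": [
    [[0, 0, -0.3, 0, 0.01], [0, 0, -0.7, 0, 0.01], [0, 0, -1.1, 0, 0.01], [0, 0, -1.5, 0, 0.01], [0, 0, -1.6, 0, 0.01], [0, 0, -1.6, 0, 0.01]]
  ]
}}

```text
time: 6.0
ee_pos: [0.4869, -0.1087, 0.2597]
eef_rot: [0.128, 0.992, 0.0, 0.001]
ft_force: [-1.7, 0.4, -2.7]
width: 0.0198
grip_force: 44.8
```

Call:
{"fn": "jog_arm", "kwargs": {
  "increments": [
    [[0.06, 0.3, 0, 0, 0.01], [0.06, 0.7, 0, 0, 0.01], [0.06, 1.1, 0, 0, 0.01], [0.06, 1.5, 0, 0, 0.01], [0.06, 1.9, 0, 0, 0.01], [0.06, 2.3, 0, 0, 0.01], [0.06, 2.7, 0, 0, 0.01], [0.06, 3, 0, 0, 0.01], [0.06, 3.15, 0, 0, 0.01], [0.06, 3.15, 0, 0, 0.01], [0.06, 3.15, 0, 0, 0.01]]
  ]
}}

```text
time: 7.1
ee_pos: [0.56, 0.1959, 0.2575]
eef_rot: [0.128, 0.992, -0.001, -0.001]
ft_force: [-0.7, -0.5, -1.3]
width: 0.0198
grip_force: 44.8
```

```bash
python3 - <<'E'
from h import *
c=r.camera('wrist'); save(c,'w_s2.png')
s=r.read_state();print(s['ee_pos'],yyaw())
for l in ['drive_mouth']: print(l,[(d['p'],d['position'][0]*640,d['position'][1]*480,wat(c,d['position'][0]*640,d['position'][1]*480,.115)) for d in r.recognise('wrist',l)])
a=rectify(c,.48,.217,.115,h=.04)
cv2.imwrite('pics/rs2.png',np.hstack([a,cv2.resize(c['img'],(400,400))])[:,:,::-1])
E
```

```text
[0.56010295 0.19547668 0.2579746 ] 1.3126530999268706
drive_mouth [(0.69, 316.224, 124.08, array([0.47583268, 0.22103224, 0.115     ]))]
```

View pics/rs2.png

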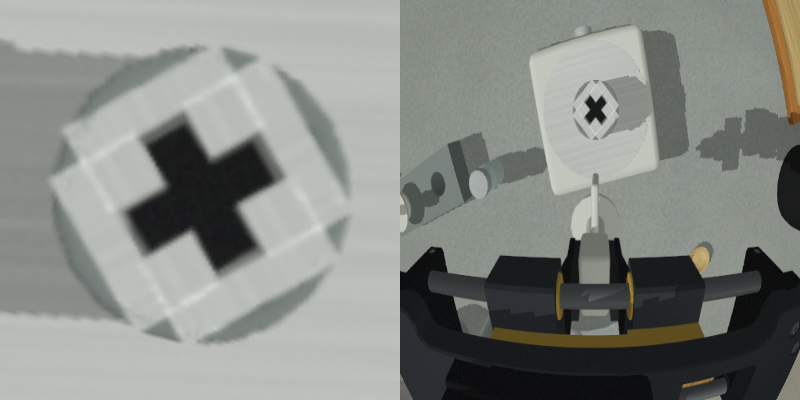

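The socket's dark cross is centred near (205,194) in the 0.2 mm/px view, at about 28°. I fit it numerically and check where the held paddle's blade appears, to gauge camera bias.

```bash
python3 - <<'E'
from h import *
from scipy.optimize import minimize
c=r.camera('wrist'); s=r.read_state()
a=rectify(c,.48,.217,.115,h=.03,n=300); g=cv2.cvtColor(a,cv2.COLOR_RGB2GRAY).astype(float)
k=.0002; jj,ii=np.meshgrid(np.arange(300),np.arange(300)); X=-(ii-149.5)*k; Y=-(jj-149.5)*k
def soft(d): return 1/(1+np.exp(-d/.0003))
def cost(p):
    x,y,t=p[0]/1e3,p[1]/1e3,p[2]; u=(X-x)*np.cos(t)+(Y-y)*np.sin(t); v=-(X-x)*np.sin(t)+(Y-y)*np.cos(t)
    A=np.minimum(.0165-abs(u),.0055-abs(v));B=np.minimum(.0055-abs(u),.0165-abs(v))
    m=soft(np.maximum(A,B)); w=np.hypot(X,Y)<.024
    return ((np.clip((150-g)/100,0,1)-m)**2)[w].mean()
best=min((minimize(cost,[1,-1,t],method='Nelder-Mead') for t in(.4,.5,.6)),key=lambda q:q.fun)
print(best.x,best.fun, 'socket',.48+best.x[0]/1e3,.217+best.x[1]/1e3)
# blade in the wrist view
yw=yyaw(); tx=np.array([np.cos(yw+np.pi/2),np.sin(yw+np.pi/2)]); tip=s['ee_pos'][:2]+.04*tx; z=s['ee_pos'][2]-.011
b=rectify(c,tip[0],tip[1],z,h=.025,n=400); cv2.circle(b,(200,200),3,(255,0,0),-1)
e=s['ee_pos']; b2=rectify(c,e[0],e[1],e[2]+.035,h=.04,n=400); cv2.circle(b2,(200,200),3,(255,0,0),-1)
cv2.imwrite('pics/tip.png',np.hstack([b,b2])[:,:,::-1]); print(e,yw,tip)
E
```

```text
[ 0.86551116 -0.24519835  0.51516874] 0.02507821250842398 socket 0.48086551116138376 0.2167548016521173
[0.56023708 0.19577995 0.25858731] 1.3125866583235735 [0.52156313 0.20599395]
```

View pics/tip.png

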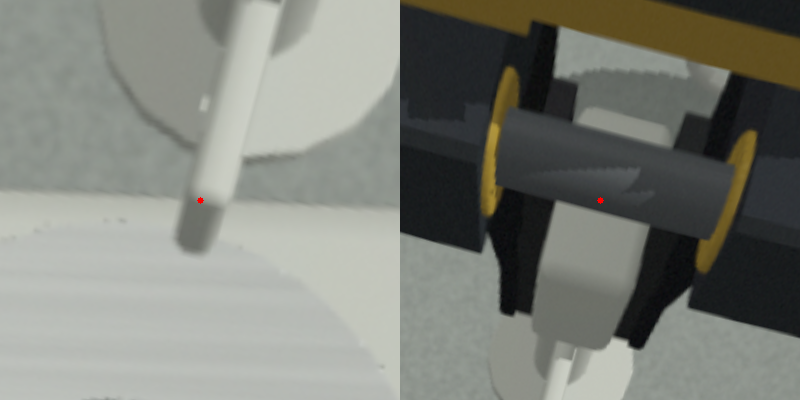

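The camera sees the held paddle about 1.6 mm toward -y of where the kinematics put it, so I correct for that. Target is (0.480,0.2175), yaw about 0.495. I go to a hover above the hub, turned.

Converted, 0.045 m is 0.45, 0.0005 m is 0.005, -0.753 rad is -3.765.

Call:
{"fn": "jog_arm", "kwargs": {
  "increments": [
    [[0.2, 0, 0, -0.75, 0.01], [0.5, 0, 0, -1.5, 0.01], [0.83, 0.005, 0, -2.25, 0.01], [0.83, 0.005, 0, -3, 0.01], [0.83, 0.005, 0.2, -3.765, 0.01], [0.83, 0.005, 0.45, -3.765, 0.01], [0.83, 0.005, 0.45, -3.765, 0.01], [0.83, 0.005, 0.45, -3.765, 0.01]]
  ]
}}

```text
time: 8.05
ee_pos: [0.4801, 0.2184, 0.2142]
eef_rot: [-0.245, 0.969, 0.0, -0.0]
ft_force: [-0.0, -0.1, -1.1]
width: 0.02
grip_force: 44.8
```

```bash
python3 - <<'E'
from h import *
e=r.read_state()['ee_pos']; print(e,yyaw())
c=r.camera('side'); save(c,'side3.png')
u,v=proj(c,[.48,.2175,.12]); u,v=int(u),int(v); x=cv2.resize(c['img'][v-40:v+30,u-35:u+35],(400,400),interpolation=cv2.INTER_CUBIC)
# predicted: collar outline, hub rim
def ring(rad,cx,cy,z,col):
    p=[proj(c,[cx+rad*np.cos(t),cy+rad*np.sin(t),z]) for t in np.linspace(0,6.28,40)]
    cv2.polylines(x2,[((np.array(p)-[u-35,v-40]+.5)*400/70).astype(np.int32)],True,col,1)
x2=x.copy(); ring(.024,e[0],e[1],e[2]-.087+.034,(255,0,0)); ring(.03,.48,.2175,.115,(0,0,255))
cv2.imwrite('pics/hov.png',np.hstack([x,x2])[:,:,::-1])
E
```

```text
[0.48006151 0.21839548 0.21416612] 2.0660943588008545
```

View pics/hov.png

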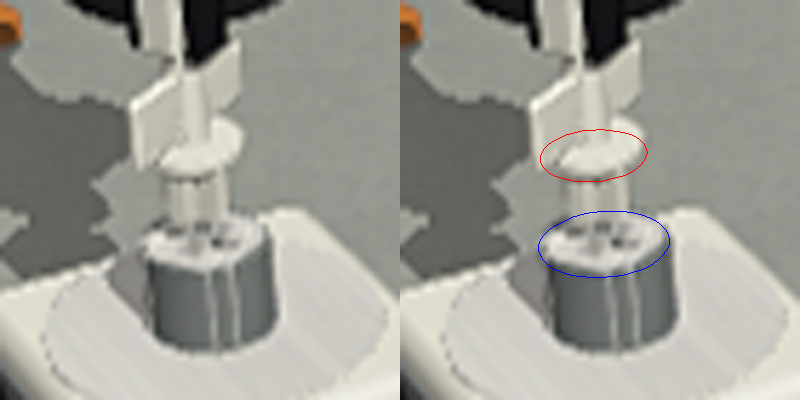

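In the side view the collar and the hub rim are both shifted by the same ~6 crop px from their predictions. They are therefore aligned to within about 1 mm, and I lower slowly.

Converted, 0.016 m is 0.16, 0.014 m is 0.14.

Call:
{"fn": "jog_arm", "kwargs": {
  "increments": [
    [[0, 0, 0.08, 0, 0.01], [0, 0, 0.12, 0, 0.01], [0, 0, 0.14, 0, 0.01], [0, 0, 0.16, 0, 0.01], [0, 0, 0.16, 0, 0.01]]
  ],
  "clamp_n": 55
}}

```text
time: 8.6
ee_pos: [0.4801, 0.2187, 0.1972]
eef_rot: [-0.246, 0.969, -0.0, -0.0]
ft_force: [2.0, -1.9, -2.2]
width: 0.0198
grip_force: 54.8
```

```bash
python3 -c "
from h import *
s=r.read_state();print(s['ee_pos'],s['ft_force'],s['torque'])"
```

```text
[0.48007846 0.2187069  0.19722875] [ 2.04889494 -1.88155113 -2.21142007] [-0.52469619 -0.51096488  0.07203927]
```

Call:
{"fn": "jog_arm", "kwargs": {
  "increments": [
    [[-0.003, -0.01, 0, 0, 0.01], [-0.003, -0.01, 0.03, 0, 0.01], [-0.003, -0.01, 0.06, 0, 0.01], [-0.003, -0.01, 0.06, 0, 0.01]]
  ]
}}

```text
time: 9.0
ee_pos: [0.4816, 0.2188, 0.1928]
eef_rot: [-0.246, 0.969, 0.0, 0.001]
ft_force: [1.4, -1.8, 0.2]
width: 0.0197
grip_force: 54.9
```

```bash
python3 -c "
from h import *
s=r.read_state();print(s['ee_pos'],s['ft_force'],s['torque'],yyaw())"
```

```text
[0.48157947 0.2187532  0.1928461 ] [ 1.38289953 -1.78220096  0.17360302] [-0.49621094 -0.55005985  0.02622472] 2.067907206112772
```

Call:
{"fn": "jog_arm", "kwargs": {
  "increments": [
    [[0, 0, 0.04, 0, 0.01], [0, 0, 0.08, 0, 0.01], [0, 0, 0.12, 0, 0.01], [0, 0, 0.14, 0, 0.01], [0, 0, 0.14, 0, 0.01]]
  ],
  "clamp_n": 60
}}

```text
time: 9.5
ee_pos: [0.4804, 0.2181, 0.1768]
eef_rot: [-0.246, 0.969, -0.0, -0.001]
ft_force: [1.6, -1.9, -2.9]
width: 0.0197
grip_force: 59.9
```

```bash
python3 -c "
from h import *
s=r.read_state();print(s['ee_pos'],s['ft_force'],s['torque'],yyaw())"
```

```text
[0.48043855 0.21811272 0.17680972] [ 1.64093333 -1.94174024 -2.86761145] [-0.61804707 -0.67458882  0.04903844] 2.0679198535077252
```

Converted, 0.009 m is 0.09, 0.008 m is 0.08.

Call:
{"fn": "jog_arm", "kwargs": {
  "increments": [
    [[0, 0, 0.03, 0, 0.01], [0, 0, 0.06, 0, 0.01], [0, 0, 0.08, 0, 0.01], [0, 0, 0.09, 0, 0.01], [0, 0, 0.09, 0, 0.01]]
  ],
  "clamp_n": 60
}}

```text
time: 10.0
ee_pos: [0.481, 0.2184, 0.1692]
eef_rot: [-0.246, 0.969, 0.0, 0.0]
ft_force: [-0.6, -3.7, 6.4]
width: 0.0196
grip_force: 60.0
```

Call:
{"fn": "jog_arm", "kwargs": {
  "increments": [
    [[0, 0, 0.01, 0, 0.01], [0, 0, 0.01, 0, 0.01], [0, 0, 0.01, 0, 0.01]]
  ]
}}

```text
time: 10.3
ee_pos: [0.481, 0.2184, 0.1684]
eef_rot: [-0.246, 0.969, 0.0, 0.0]
ft_force: [-0.9, -3.4, 7.9]
width: 0.0197
grip_force: 60.0
```

Converted, 0.001 m is 0.01.

Call:
{"fn": "jog_arm", "kwargs": {
  "increments": [
    [[0, 0, 0.01, 0, 0.01], [0, 0, 0.01, 0, 0.01], [0, 0, 0.01, 0, 0.01]]
  ]
}}

```text
time: 10.6
ee_pos: [0.4812, 0.2185, 0.1681]
eef_rot: [-0.246, 0.969, 0.0, 0.001]
ft_force: [-2.1, -4.8, 12.3]
width: 0.0195
grip_force: 60.0
```

Call:
{"fn": "jog_arm", "kwargs": {
  "increments": [
    [[0, 0, 0.01, 0, 0.01], [0, 0, 0.01, 0, 0.01], [0, 0, 0.01, 0, 0.01]]
  ]
}}

```text
time: 10.9
ee_pos: [0.4813, 0.2186, 0.168]
eef_rot: [-0.246, 0.969, 0.001, 0.001]
ft_force: [-5.5, -6.8, 20.8]
width: 0.0191
grip_force: 60.0
```

The TCP has stopped at 0.168, as expected when home, and the force rose steeply from 8 N to 21 N. I check the seating by camera.

```bash
python3 - <<'E'
from h import *
c=r.camera('side'); save(c,'side4.png'); s=r.read_state(); print(s['ee_pos'],s['ft_force'],s['time'])
u,v=map(int,proj(c,[.48,.2175,.12])); x=cv2.resize(c['img'][v-40:v+30,u-35:u+35],(400,400),interpolation=cv2.INTER_CUBIC)
y=cv2.resize(c['img'][150:350,150:350],(400,400)); cv2.imwrite('pics/fin.png',np.hstack([x,y])[:,:,::-1])
E
```

```text
[0.48129134 0.2186301  0.16800389] [-5.58635407 -6.21164616 21.55850227] 10.95
```

View pics/fin.png

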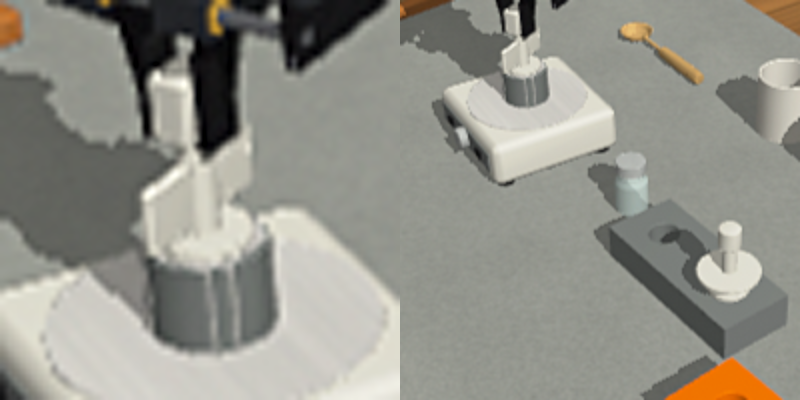

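The collar lies flush on the hub at (205,240). The whip disc and jar are undisturbed.

```bash
python3 -c "
from h import *
print(r.close_job())"
```

```text
the job is handed in; nothing more can be done
None
```

The kneading paddle is meshed in the drive socket with its collar flush on the hub, and the arm is still gripping it and pressing down with about 21 N; I handed the job in at about 11 s, with the whip disc and jar where they were.

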